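# Slide the tester tray home between the stoneware jars

### The job

Push the white wooden tester tray lengthwise through the gap between the two stoneware jars until its far end rests square against the dark stop rail on the green mat behind them. Push it only from behind and beside with the fingers, flat on the counter all the way: never grip it, straddle it, press on it from above or lift it. Do not shove hard against the jars or the rail, and leave the other goods where they stand.

Things in the scene. Friction and masses are not known exactly. Their poses are not given: they have to be found in the camera images.
- tray: Loose white-painted wooden tester tray, a solid block 64 mm wide (own x), 100 mm long (own y), 22 mm high, corners rounded to 12 mm, about 0.2 kg; six coloured pots fixed in its top stand up 14 mm more. Origin: centre of its underside. Starts on the robot's left of the jars, up to 0.4 rad askew and out of line with the gap. Slides on the counter at 0.5 to 3 N. Either end may lead.
- display: Fixed display (jars, mat, rail); place and angle vary. Origin on the counter, mid-gap between two round lidded stoneware jars, 76 mm across, 64 mm tall: blue centred at own x = -72 mm, green at +72 mm, own y = 0; the gap is 68 mm wide. The tray comes from the own +y side and travels along own -y, roughly to the robot's right.
- home (a point): Where the tray's origin lies when it is fully home: on the counter at display own x = 0, y = -115 mm. It is on a flat green mat, 98 mm wide (x), own y = -53 to -165 mm, which is only a colour on the counter: no step is felt. Axes as the display's.
- rail (a point): Middle of the top edge of the stop rail's near face, 20 mm above the counter, at display own x = 0, y = -165 mm. The rail is fixed dark wood, rigid, 150 mm long along own x, 16 mm thick, 20 mm high, square to the direction of travel.
- cream_jar: Bystander, loose: white cream jar, 64 mm across, 45 mm tall; origin at the centre of its underside. Leave alone.
- balm_tin: Bystander, loose: low round pale metal tin, 60 mm across, 30 mm tall; origin at the centre of its underside. Leave alone.
- soap: Bystander, loose: brown cardboard box of soap 55 x 85 x 30 mm (own x, y, z); origin at the centre of its underside. Leave alone.
- lotion: Bystander, loose: white lotion bottle with black cap, 60 mm across, 150 mm tall; origin at the centre of its underside. Leave alone.
- amber: Bystander, loose: amber glass bottle with black cap, 44 mm across, 90 mm tall; origin at the centre of its underside. Leave alone.
- mug: Bystander, loose: blue stoneware mug, 80 mm across and 85 mm tall, its handle on its own +y side; origin at the centre of its underside. Leave alone.
Mind the look-alikes: they are no part of the job. What is shaped like the tray but purple is not meant.

How it is judged:
On the way:
1. the tray's middle passes between the two jars, pointing through the gap (x of tray in the frame of display between -0.012 and 0.012 m and y of tray in the frame of display between -0.02 and 0.02 m and angle between the y axis of tray and the y axis of display, either way round below 0.25 rad and height (world z) of tray below 0.006 m), for 0.05 s.
At the end, for the whole second after the job is handed in: The tray lies flat and at rest with its far end within 7 mm of the stop rail, its middle within 18 mm of the mat's centre line, and turned less than 0.10 rad from square (y of tray in the frame of display between -0.12 and -0.108 m and x of tray in the frame of display between -0.018 and 0.018 m and angle between the y axis of tray and the y axis of display, either way round below 0.1 rad and height (world z) of tray below 0.004 m and angle between tray's own z axis and vertical below 0.05 rad and linear speed of tray below 0.01 m/s); the robot touches nothing.
It fails at once if the tray is lifted more than 6 mm or tipped more than 0.15 rad (height (world z) of tray above 0.006 m or angle between tray's own z axis and vertical above 0.15 rad).
It fails at once if the tray is gripped, straddled or pressed from above: the fingers touch it while the grasp point is over it (x of the grasp point in the frame of tray between -0.028 and 0.028 m and y of the grasp point in the frame of tray between -0.046 and 0.046 m and contact force between the fingers and tray above 0.5 N).
It fails at once if the jars or the rail are shoved with more than 40 N, by the robot or through the tray (contact force between any of the arm, the fingers, tray and display above 40 N).
It fails at once if another article is moved more than 15 mm or tipped (distance of any of cream_jar, balm_tin, soap, lotion, amber, mug from where it was at the start of the episode above 0.015 m or angle between any of cream_jar, balm_tin, soap, lotion, amber, mug's own z axis and vertical above 0.2 rad).
It also fails if it takes over 72 s, if anything falls off the work surface, if the arm or the gripper's body presses on something with over 40 N, if the wrist force passes 120 N, or if a joint passes its speed limit or range.

### The arm

A 6-joint arm with a two-finger parallel gripper is mounted at the origin on the work surface. World frame = base frame: x ahead of the robot, y to its left, z up, the work surface at z = 0. Lengths are in m, angles in rad, forces in N, time in s.
With the tool pointing down it reaches from about 0.25 to 0.775 m from the base axis. Payload 4 kg.
Tool frame: the origin (TCP) lies on the centre line of the jaws, within the pads' length; the fingertips stand 14 mm ahead of it and the grasp point (between the pads) lies 5 mm behind it (robot.tcp_to_tips is the distance from the TCP to the fingertips, in m); z points along the fingers, y is the line along which they close (so a half turn about z gives the same grasp; the last joint's range is limited). The gripper opens to 94 mm and grips with 3 to 60 N. Pads are 16 mm wide; open, the fingers measure 119 mm over their backs; the gripper's body (75 mm by 177 mm) begins 78 mm behind the grasp point.
Start: joints at [1.129, 0.087, 1.371, -0, 1.684, -0.103], TCP at [0.183, 0.519, 0.22] pointing down, gripper open.
Joint ranges: [-3.1, 3.1], [-0.76, 2.03], [0.27, 2.55], [-1.08, 4.22], [0.17, 2.65], [-2.57, 2.57]. Speed limits (rad/s): [2.79, 2.79, 3.14, 3.14, 3.14, 3.14].

### API

Orientations are given as [roll, pitch, yaw] about the fixed x, y, z axes, in that order (R = Rz(yaw) Ry(pitch) Rx(roll)).
In Python, from bench import robot gives the robot as it stands.
- The arm moves only by the tool carry_out, never from a script. Its argument "increments" is a list of rows, each a list of 3 entries, a list of its own where there are three numbers: the closure in counts, from 0 (fully open) to 255 (shut), then the shift along the tool's x, y, z in mm, then the turn about the tool's z in degrees. In form: [[fingers, [dx, dy, dz], twist], ...]. A call has 1 to 8 rows; each row shifts and turns the commanded pose from where the row before left it, along the tool's axes as they then stand; what a row does not reach is not made up. A row lasts 1/10 s, in which the tool goes at most 50 mm and 8.59 degrees, less where a joint would pass 70% of its speed; a pose out of reach is approached as far as the arm can. A call with a gripper value outside its range is refused whole. The fingers move at their own pace and stop on an object; the grip force is fixed at half the most. Time passes only in rows, so rows that do not move let the fingers close. It gives the time, the measured TCP pose, the force, the opening and the grip force at its end, in the units of the state.
- robot.get_obs(): the state, without advancing time (a new reading comes with each control period).
- robot.snapshot(name): name is "scene" or "top" or "wrist"; returns the picture (400x640x3 uint8, blue, green, red); there is no depth.
- robot.get_calibration(name): a dict with "vfov" (degrees; the focal length in pixels is half the picture's height over the tangent of half this angle, whatever the lens; pixels are square), "cx", "cy" (the principal point, pixels), "T" (4x4, takes a point from camera to world coordinates). Camera axes: x right, y down, z forward; pixel columns grow to the right and rows downward; lengths in m; the calibration is good to about 2 mm. The wrist camera is an equidistant fisheye: a pixel r from the principal point sees the ray r / f radians off the axis. A picture is of the moment at which its call begins: read the wrist's pose just before it. get_calibration takes no time and is no camera call; for the wrist camera it gives the pose at the moment of the call.
- robot.close_job(): hands the job in; it is judged then, once.
The state is a dict: "time": time; "joint_positions": joint angles; "qvel": joint speeds; "joint_torque": joint torques, N m; "tool_pos": TCP position; "ee_rot": TCP orientation; "wrist_force": force on the tool from outside, world axes, zero at the start; "wrist_torque": the same for the moment, N m; "width": finger opening in m; "finger_force": force on a finger pad.
Only numpy, scipy, OpenCV 4.12 (cv2) and the standard library are available. Lean on these libraries where they do the work, as an engineer would, in place of code of your own. Each camera call takes 0.05 s, during which the arm holds its last target. There are 200 camera calls.

## Working session

There is one attempt and no reset: what is moved stays moved. The work goes in short steps, Python scripts to look and compute and a tool call to move; the robot and the scene stay as the last step left them, time stands still between calls to the robot, and variables do not carry over. Pictures are saved under pics/ and viewed, at most 10 in all, crops included, and the job is handed in when it is done.

Besides the shell and the picture viewer there is one more tool, called as a command line: name --argument value ..., lists and objects as JSON in quotes. carry_out: Moves the arm, as the interface text tells. Its arguments: {"type":"object","properties":{"increments":{"type":"array","items":{"type":"array"}}},"required":["increments"]}

```bash
mkdir -p pics; cat > h.py <<'E'
import numpy as np, cv2
from bench import robot
def ray(name,u,v,z,c=None):
    c=c or robot.get_calibration(name); T=np.array(c['T']); f=200/np.tan(np.radians(c['vfov']/2))
    x,y=u-c['cx'],v-c['cy']
    if name=='wrist':
        r=np.hypot(x,y)+1e-9; t=r/f; d=np.array([np.sin(t)*x/r,np.sin(t)*y/r,np.cos(t)])
    else: d=np.array([x/f,y/f,1])
    d=T[:3,:3]@d; p=T[:3,3]
    return p+d*(z-p[2])/d[2]
E
python3 - <<'E'
from h import *
for n in('top','scene'):
    cv2.imwrite(f'pics/{n}0.png',robot.snapshot(n))
o=robot.get_obs();print(o['time'],o['tool_pos'],o['ee_rot'],o['width'])
for n in('top','scene'): print(robot.get_calibration(n))
E
```

```text
0.1 [0.18260112 0.51831657 0.21842865] [-3.13962727e+00 -1.93319643e-04  2.80279946e+00] 0.09382168114855574
{'vfov': 55.784601380396985, 'cx': 322.8235821134845, 'cy': 203.63838422236367, 'T': array([[ 2.03275806e-02, -9.83832404e-01,  1.77934231e-01,
         3.89155048e-01],
       [-9.99793261e-01, -2.00874936e-02,  3.15088832e-03,
        -1.35391339e-03],
       [ 4.74306711e-04, -1.77961495e-01, -9.84037337e-01,
         1.05151626e+00],
       [ 0.00000000e+00,  0.00000000e+00,  0.00000000e+00,
         1.00000000e+00]])}
{'vfov': 56.71428390261145, 'cx': 321.43718835874273, 'cy': 197.35882898019133, 'T': array([[-0.57158377,  0.55546645, -0.60394455,  1.28094229],
       [ 0.8204659 ,  0.37676027, -0.42998536,  0.52246294],
       [-0.01130013, -0.74128856, -0.67109134,  0.81949218],
       [ 0.        ,  0.        ,  0.        ,  1.        ]])}
```

View pics/top0.png

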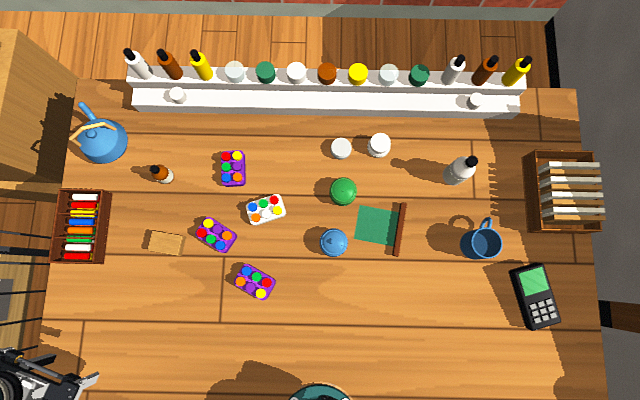

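View pics/scene0.png

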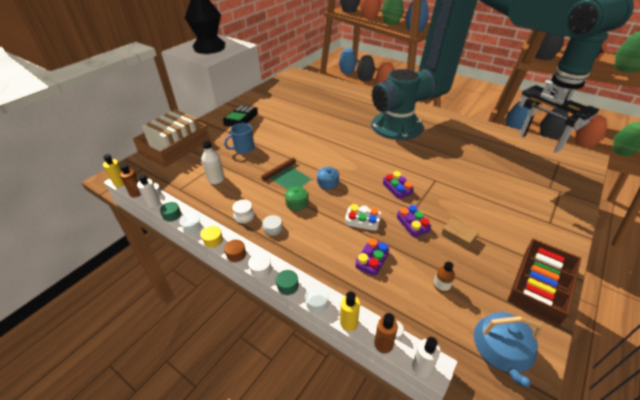

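The top view shows four tray-shaped things: the white one at (266,209), and purple ones at (232,168), (216,235) and (255,281). The white one is meant, since the purple ones are excluded by the task. The jars are green (343,191) and blue (333,242), the mat is at (377,225) and the rail at (400,229).

```bash
python3 - <<'E'
from h import *
im=cv2.imread('pics/top0.png'); c=robot.get_calibration('top')
hsv=cv2.cvtColor(im,cv2.COLOR_BGR2HSV)
def box(m,roi):
    k=np.zeros_like(m);x0,y0,x1,y1=roi;k[y0:y1,x0:x1]=m[y0:y1,x0:x1]
    k=cv2.morphologyEx(k,cv2.MORPH_OPEN,np.ones((2,2)))
    cs,_=cv2.findContours(k,cv2.RETR_EXTERNAL,cv2.CHAIN_APPROX_NONE)
    return np.vstack([q for q in cs if cv2.contourArea(q)>8])
def rect(name,pts,z):
    P=np.array([ray('top',u,v,z,c)[:2] for u,v in pts.reshape(-1,2)])
    r=cv2.minAreaRect((P*1000).astype(np.float32)); print(name,r, cv2.boxPoints(r).round().tolist())
H,S,V=cv2.split(hsv)
w=((S<60)&(V>150)).astype(np.uint8)*255
rect('tray',box(w,(240,185,292,232)),.022)
g=((H>65)&(H<90)&(S>110)).astype(np.uint8)*255
rect('mat',box(g,(350,200,400,256)),0)
rect('greenjar',box(g,(325,172,358,208)),.05)
b=((H>95)&(H<120)&(S>70)).astype(np.uint8)*255
rect('bluejar',box(b,(315,222,350,262)),.05)
p=((H>125)&(H<155)&(S>100)).astype(np.uint8)*255
for n,r in dict(p1=(215,145,250,190),p2=(190,210,240,256),p3=(230,260,280,302)).items(): rect(n,box(p,r),.022)
cv2.imwrite('pics/crop.png',cv2.resize(im[130:310,180:420],None,fx=3,fy=3,interpolation=cv2.INTER_CUBIC))
for n,(u,v) in dict(soap=(166,242),amber=(165,178)).items(): print(n,ray('top',u,v,.03,c))
E
```

```text
tray ((553.41552734375, 157.4609375), (66.81855773925781, 101.69695281982422), 19.87891960144043) [[505.0, 194.0], [539.0, 98.0], [602.0, 121.0], [568.0, 217.0]]
mat ((518.7185668945312, -150.8187255859375), (109.32849884033203, 96.08307647705078), 80.35709381103516) [[462.0, -197.0], [557.0, -213.0], [575.0, -105.0], [481.0, -89.0]]
greenjar ((607.727294921875, -54.87424087524414), (52.66996383666992, 54.350242614746094), 1.1699326038360596) [[581.0, -28.0], [582.0, -83.0], [635.0, -82.0], [634.0, -27.0]]
bluejar ((464.0595397949219, -31.193012237548828), (71.16732025146484, 71.42424011230469), 1.1678451299667358) [[428.0, 4.0], [429.0, -68.0], [500.0, -66.0], [499.0, 5.0]]
p1 ((669.323486328125, 255.1632537841797), (103.88619232177734, 65.08061981201172), 3.883086681365967) [[615.0, 284.0], [620.0, 219.0], [723.0, 226.0], [719.0, 291.0]]
p2 ((481.1650085449219, 289.7719421386719), (103.62843322753906, 63.92530822753906), 59.05690383911133) [[427.0, 262.0], [482.0, 229.0], [535.0, 318.0], [480.0, 351.0]]
p3 ((357.9867858886719, 177.87884521484375), (100.69563293457031, 64.99921417236328), 61.88948059082031) [[306.0, 149.0], [363.0, 118.0], [410.0, 207.0], [353.0, 238.0]]
soap [0.46010444 0.42268207 0.03      ]
amber [0.63734555 0.44218439 0.03      ]
```

View pics/crop.png

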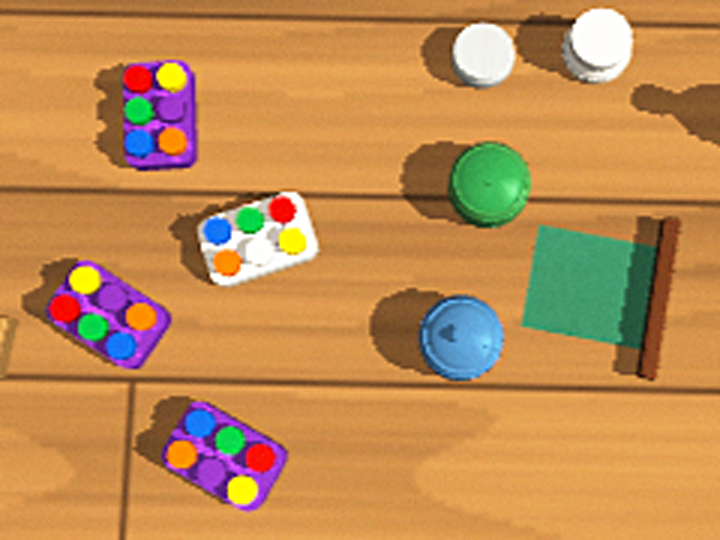

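The crop confirms it: the white tray at crop (258,238) is the only white one, and its path to the gap is clear. In the display frame it sits at about (-16, 201) mm, turned about +29°. A single arc of R≈125 mm would straighten and centre it, so I'll push its end with two part-closed fingers, steering like a unicycle.

```bash
cat >> h.py <<'E'
def rows(targets,cur=None,dmax=45,amax=8.4):
    """targets: list of (x,y,z mm, yaw deg), tool down -> rows, cumulative rounding error corrected"""
    o=robot.get_obs()
    p=np.array(cur[:3],float) if cur is not None else np.array(o['tool_pos'])*1000
    a=cur[3] if cur is not None else np.degrees(o['ee_rot'][2])
    out=[]
    for t in targets:
        t=np.array(t,float); da=(t[3]-a+180)%360-180
        n=int(max(1,np.ceil(np.linalg.norm(t[:3]-p)/dmax),np.ceil(abs(da)/amax)))
        for i in range(n):
            k=1/(n-i); d=(t[:3]-p)*k; c,s=np.cos(np.radians(a)),np.sin(np.radians(a))
            X=np.array([c,s,0]);Y=np.array([s,-c,0])
            r=np.round([d@X,d@Y,-d[2]],1); w=round(-((t[3]-a+180)%360-180)*k,1)
            p=p+X*r[0]+Y*r[1]-np.array([0,0,r[2]]); a-=w
            out.append((r.tolist(),w))
    for r in out: print(r)
    print('end',p.round(1),round(a,1))
O=np.array([536.,-43.7]);PS=80.6
E
python3 - <<'E'
from h import *
rows([(530.3,221.4,120,109.9),(530.3,221.4,22,109.9)])
E
```

```text
([-38.8, -15.0, 8.9], np.float64(4.6))
([-39.9, -11.8, 9.0], np.float64(4.6))
([-40.7, -8.6, 8.9], np.float64(4.6))
([-41.2, -5.3, 9.0], np.float64(4.6))
([-41.5, -1.9, 8.9], np.float64(4.6))
([-41.5, 1.4, 9.0], np.float64(4.6))
([-41.3, 4.7, 8.9], np.float64(4.6))
([-40.8, 8.0, 9.0], np.float64(4.6))
([-40.0, 11.3, 8.9], np.float64(4.6))
([-39.0, 14.4, 9.0], np.float64(4.6))
([-37.6, 17.6, 8.9], np.float64(4.7))
([-0.0, -0.0, 32.7], np.float64(-0.0))
([-0.0, -0.0, 32.7], np.float64(-0.0))
([-0.0, -0.0, 32.6], np.float64(-0.0))
end [530.3 221.5  22. ] 109.9
```

carry_out --increments '[[184,[-39,-15,9],4.6],[184,[-40,-12,9],4.6],[184,[-41,-9,9],4.6],[184,[-41,-5,9],4.6],[184,[-41,-2,9],4.6],[184,[-41,1,9],4.6],[184,[-41,5,9],4.6],[184,[-41,8,9],4.6]]'

```text
time: 0.9
tool_pos: [0.4357, 0.3015, 0.1467]
ee_rot: [-3.141, -0.0, 2.157]
wrist_force: [0.0, -0.2, -0.2]
width: 0.0335
finger_force: 0.0
```

carry_out --increments '[[184,[-40,11,9],4.6],[184,[-39,14,9],4.6],[184,[-38,18,9],4.7],[184,[0,0,0],0],[184,[0,0,0],0]]'

```text
time: 1.4
tool_pos: [0.5296, 0.2207, 0.1194]
ee_rot: [-3.139, -0.001, 1.917]
wrist_force: [0.4, 0.1, 0.5]
width: 0.0261
finger_force: 0.0
```

```bash
cat > look.py <<'E'
from h import *
import sys
c=robot.get_calibration('wrist'); im=robot.snapshot('wrist'); cv2.imwrite(sys.argv[1],im)
o=robot.get_obs();print(o['time'],o['tool_pos'],o['ee_rot'],o['width'],o['wrist_force'])
E
python3 look.py pics/w1.png; python3 -c "
from h import *
rows([(530.3,221.4,22,109.9)])"
```

```text
1.45 [0.52919442 0.22159561 0.11999921] [-3.14026705e+00 -8.27668582e-04  1.91816670e+00] 0.02591594991929734 [0.5868941  0.27098552 0.03326366]
([-0.2, 0.3, 32.7], np.float64(0.0))
([-0.2, 0.3, 32.6], np.float64(0.0))
([-0.2, 0.4, 32.7], np.float64(0.0))
end [530.3 221.4  22. ] 109.9
```

View pics/w1.png

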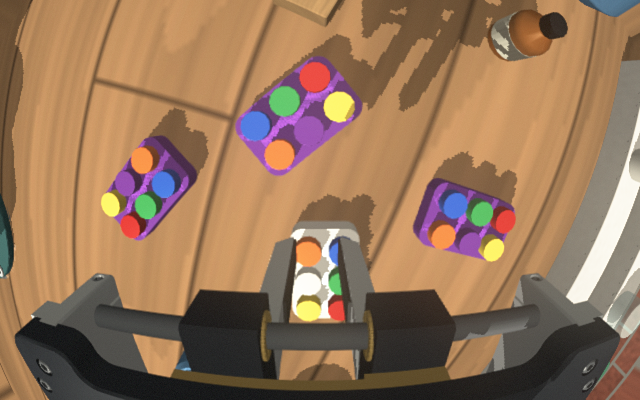

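The wrist view shows the white tray seen between the fingers, with its near end at about (297–357, 222) and its sides parallel to the fingers. I'll check that end by ray before descending.

```bash
python3 - <<'E'
from h import *
c=robot.get_calibration('wrist'); o=np.array([553.4,157.5]); T=np.radians(109.9)
Y=np.array([np.cos(T),np.sin(T)]);X=np.array([Y[1],-Y[0]])
for u,v in [(328,222),(305,222),(350,222),(291,235),(360,235)]:
    p=ray('wrist',u,v,.022,c)[:2]*1000; print(p.round(1),'tray frame',((p-o)@X).round(1),((p-o)@Y).round(1))
E
```

```text
[543.  213.6] tray frame 9.3 56.3
[523.5 206.5] tray frame -11.4 56.3
[561.8 220.3] tray frame 29.3 56.2
[515.5 190.1] tray frame -24.5 43.6
[575.3 211.6] tray frame 39.0 43.4
```

```bash
python3 - <<'E'
from h import *
c=robot.get_calibration('wrist'); print(c); im=cv2.imread('pics/w1.png'); H,S,V=cv2.split(cv2.cvtColor(im,cv2.COLOR_BGR2HSV))
p=((H>125)&(H<155)&(S>90)).astype(np.uint8)*255
for n,(x0,y0,x1,y1) in dict(p1=(405,170,530,275),p2=(230,50,370,180),p3=(90,130,200,245)).items():
    k=np.zeros_like(p);k[y0:y1,x0:x1]=p[y0:y1,x0:x1]
    q=cv2.findNonZero(k).reshape(-1,2)
    h=cv2.convexHull(q).reshape(-1,2)
    P=np.array([ray('wrist',u,v,.022,c)[:2]*1000 for u,v in h],np.float32); print(n,cv2.minAreaRect(P))
E
```

```text
{'vfov': 65.70646984690485, 'cx': 316.72091070991655, 'cy': 205.3081633392104, 'T': array([[ 9.40487943e-01,  3.26168390e-01,  9.53761486e-02,
         5.01891948e-01],
       [ 3.39826239e-01, -9.02068936e-01, -2.66063453e-01,
         2.97987185e-01],
       [-7.45627448e-04,  2.82640788e-01, -9.59225536e-01,
         2.85552578e-01],
       [ 0.00000000e+00,  0.00000000e+00,  0.00000000e+00,
         1.00000000e+00]])}
p1 ((672.3502197265625, 258.3915710449219), (108.19245147705078, 64.64582061767578), 4.81156587600708)
p2 ((485.9969482421875, 293.52587890625), (99.85698699951172, 63.880409240722656), 58.72945785522461)
p3 ((364.1432189941406, 183.6108856201172), (107.69318389892578, 66.48371887207031), 62.134422302246094)
```

carry_out --increments '[[184,[8,4,0],0],[184,[0,0,33],0],[184,[0,0,33],0],[184,[0,0,32],0],[184,[0,0,0],0],[184,[0,0,0],0]]'

```text
time: 2.05
tool_pos: [0.5302, 0.2317, 0.023]
ee_rot: [-3.141, -0.0, 1.92]
wrist_force: [-0.3, -0.1, -0.3]
width: 0.0264
finger_force: 0.0
```

```bash
python3 look.py pics/w2.png
```

```text
2.1 [0.5314958  0.23176192 0.02446506] [ 3.13858542e+00 -1.72364673e-04  1.91950374e+00] 0.02618363138643179 [0.65952122 1.28745071 0.47734789]
```

View pics/w2.png

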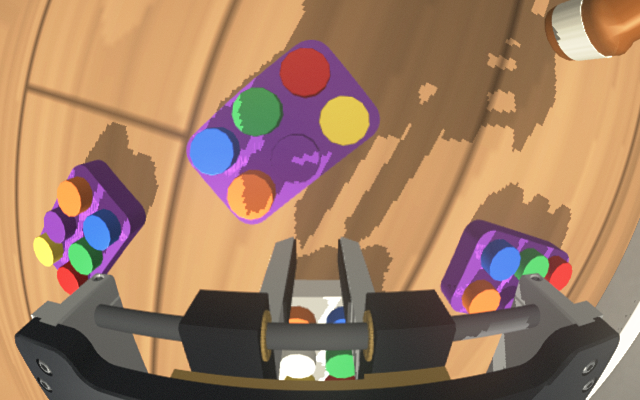

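The fingers are down behind the tray's end, with the tips at (280,240) and (347,240), and the pots are centred between them to about 2 mm. Next I'll close up and start the arc.

carry_out --increments '[[184,[-5,0,1],0],[184,[-5,0,0],0],[184,[-5,0,0],0],[184,[-4,0,0],0]]'

```text
time: 2.5
tool_pos: [0.538, 0.213, 0.0228]
ee_rot: [3.139, -0.002, 1.917]
wrist_force: [-1.8, 3.0, 4.4]
width: 0.0262
finger_force: 1.9
```

carry_out --increments '[[184,[-8.1,3.4,0],3.6],[184,[-8.1,3.4,0],3.6],[184,[-8.1,3.4,0],3.6],[184,[-8.1,3.4,0],3.6],[184,[0,0,0],0]]'

```text
time: 3.0
tool_pos: [0.5596, 0.1838, 0.0222]
ee_rot: [3.14, -0.0, 1.665]
wrist_force: [-0.6, -0.1, -0.2]
width: 0.0262
finger_force: 0.1
```

```bash
cat > top.py <<'E'
from h import *
import sys
c=robot.get_calibration('top'); o=robot.get_obs(); im=robot.snapshot('top')
H,S,V=cv2.split(cv2.cvtColor(im,cv2.COLOR_BGR2HSV))
cv2.imwrite(sys.argv[1],cv2.resize(im[150:290,180:430],None,fx=3,fy=3,interpolation=cv2.INTER_CUBIC))
print(o['time'],o['tool_pos'],np.degrees(o['ee_rot'][2]),o['wrist_force'])
R=np.radians(PS-90); X=np.array([np.cos(R),np.sin(R)]);Y=np.array([-X[1],X[0]])
# optional pixel corners given in crop coordinates -> display frame
t=np.array(o['tool_pos'][:2])*1000-O; print('tcp disp',t@X,t@Y)
E
python3 top.py pics/t1.png
```

```text
3.0 [0.55963312 0.18378965 0.02222558] 95.4121517895239 [-0.632227   -0.13193304 -0.20247985]
tcp disp -13.839189341542108 228.29486146154937
```

View pics/t1.png

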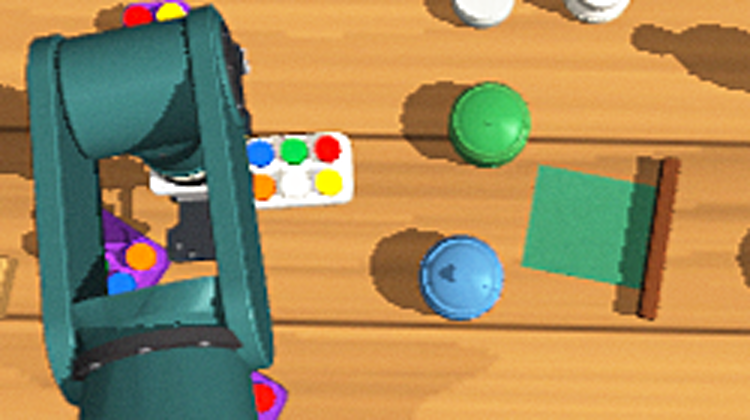

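The tray follows well. In the crop its pots are at blue (260,153), green (294,150), red (328,148), orange (262,187) and yellow (329,182). I'll compute its pose from them.

```bash
cat > pose.py <<'E'
from h import *
def pose(b,g,r,o,y,f=lambda x,y_:(180+x/3,150+y_/3),name='top',c=None):
    P={k:ray(name,*f(*p),.036,c)[:2]*1000 for k,p in dict(b=b,g=g,r=r,o=o,y=y).items()}
    R=np.radians(PS-90); X=np.array([np.cos(R),np.sin(R)]);Y=np.array([-X[1],X[0]])
    C=(P['b']+P['r']+P['o']+P['y'])/4
    d=P['b']+P['o']-P['r']-P['y']; a=np.degrees(np.arctan2(d[1],d[0]))
    print('centre world',C,'disp',(C-O)@X,(C-O)@Y,'angle',a,'askew',a-PS)
E
python3 - <<'E'
from pose import *
pose((260,153),(294,150),(328,148),(262,187),(329,182))
# start picture, crop offset 180,130
pose((217,231),(249,220),(282,210),(228,263),(292,241),f=lambda x,y:(180+x/3,130+y/3))
E
```

```text
centre world [564.25863517 123.34282565] disp 0.5967525486911516 169.41517036415925 angle 95.47684779787684 askew 14.876847797876849
centre world [555.46658664 159.29693383] disp -13.949477088680844 203.45052280345936 angle 110.00014892250923 askew 29.40014892250923
```

carry_out --increments '[[184,[-6.1,3.6,0],3.8],[184,[-6.1,3.6,0],3.8],[184,[-6.1,3.6,0],3.8],[184,[-6.1,3.6,0],3.8],[184,[-6.1,3.6,0],3.8],[184,[-6.1,3.6,0],3.8],[184,[0,0,0],0]]'

```text
time: 3.75
tool_pos: [0.5774, 0.1462, 0.0214]
ee_rot: [3.142, 0.0, 1.269]
wrist_force: [0.5, 0.4, 0.7]
width: 0.0261
finger_force: 0.0
```

```bash
python3 top.py pics/t2.png
```

```text
3.75 [0.57737982 0.14617149 0.02137703] 72.7141832907924 [0.52313594 0.37527999 0.6527153 ]
tcp disp 9.813238763078713 194.08032361425379
```

View pics/t2.png

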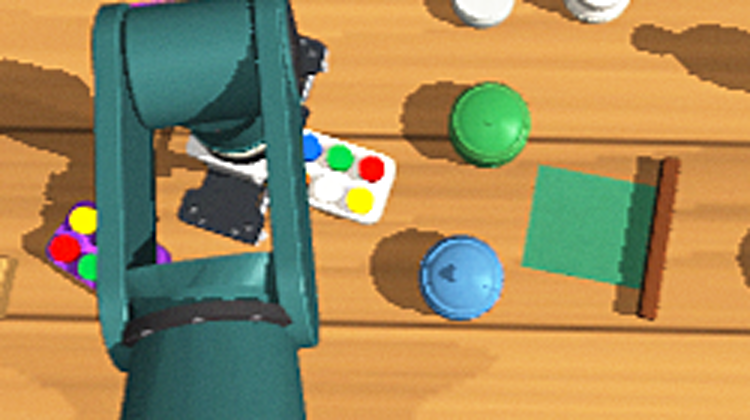

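The tray is now turned slightly past straight, with red (372,168), green (340,158) and yellow (360,201) visible. From here I'll measure those three pots by colour in a script, without viewing pictures.

```bash
cat > pots.py <<'E'
from h import *
c=robot.get_calibration('top')
def measure(im):
    """tray pose in display frame from red, green, yellow pots (largest blob nearest the corridor)"""
    hsv=cv2.cvtColor(im,cv2.COLOR_BGR2HSV);H,S,V=cv2.split(hsv); P={}
    white=cv2.dilate(((S<50)&(V>170)).astype(np.uint8),np.ones((7,7)))
    for k,m in dict(r=((H<4)|(H>174)),g=(H>50)&(H<75),y=(H>24)&(H<34)).items():
        m=(m&(S>170)&(V>110)).astype(np.uint8); m[:175]=0;m[255:]=0;m[:,:225]=0;m[:,410:]=0
        n,L,st,ce=cv2.connectedComponentsWithStats(m)
        good=[i for i in range(1,n) if 25<st[i,4]<140 and white[L==i].mean()>.35]
        if not good: print('no',k); continue
        i=max(good,key=lambda i:st[i,4]); P[k]=ray('top',*ce[i],.036,c)[:2]*1000
        print(k,ce[i].round(1),st[i,4],end=' ')
    R=np.radians(PS-90); X=np.array([np.cos(R),np.sin(R)]);Y=np.array([-X[1],X[0]])
    if len(P)<3: return
    D=P['g']-P['r']; W=P['r']-P['y']
    d=D/np.linalg.norm(D)+np.array([-W[1],W[0]])/np.linalg.norm(W); d/=np.linalg.norm(d)
    C=(P['r']+P['y'])/2+d*29.5
    print('\nlens',np.linalg.norm(D),np.linalg.norm(W),'disp',(C-O)@X,(C-O)@Y,'askew',np.degrees(np.arctan2(d[1],d[0]))-PS)
if __name__=='__main__':
    o=robot.get_obs(); measure(robot.snapshot('top'))
    R=np.radians(PS-90); X=np.array([np.cos(R),np.sin(R)]);Y=np.array([-X[1],X[0]]);t=np.array(o['tool_pos'][:2])*1000-O
    print('t',o['time'],'z',o['tool_pos'][2],'tcp disp',t@X,t@Y,'askew',np.degrees(o['ee_rot'][2])-PS,'F',o['wrist_force'])
E
python3 - <<'E'
from pots import *
measure(cv2.imread('pics/top0.png'))
E
python3 pots.py
```

```text
r [273.6 199.5] 59 g [263.1 203.1] 57 y [277.  209.9] 61 
lens 30.289680242461102 30.262627027497622 disp -12.361437914088658 203.62993245476144 askew 29.612820494555976
r [303.4 205.8] 59 g [293.  202.4] 56 y [299.6 216.4] 58 
lens 30.211250653528147 30.8797941537805 disp 2.1691919557542083 133.38282404325275 askew -8.230272607719158
t 3.8 z 0.021205068658062116 tcp disp 9.446522546869524 194.17978283285095 askew -7.818941770642951 F [ 0.30687165 -0.2872711  -0.5761322 ]
```

carry_out --increments '[[184,[-8,0,0],0],[184,[-7.3,-3.9,0],-4.1],[184,[-7.3,-3.9,0],-4.0],[184,[-4,0,0],0],[184,[0,0,0],0]]'

```text
time: 4.35
tool_pos: [0.5626, 0.1225, 0.0214]
ee_rot: [-3.141, 0.001, 1.409]
wrist_force: [-0.4, -0.8, 0.2]
width: 0.0264
finger_force: 0.0
```

```bash
python3 pots.py
```

```text
r [312.3 206.5] 55 g [301.4 204.4] 54 y [310.1 217.4] 58 
lens 30.482102609826736 30.755043477121433 disp 0.7570730387878133 107.30495754335537 askew -0.4062434179361105
t 4.35 z 0.021356667751777383 tcp disp -0.9104884891373805 168.29942111825372 askew 0.1100723501594274 F [-0.43679078 -0.81574257  0.17734925]
```

carry_out --increments '[[184,[-8,0,0],0],[184,[-8,0,0],0],[184,[-8,0,0],0],[184,[-8,0,0],0],[184,[0,0,0],0]]'

```text
time: 4.9
tool_pos: [0.5577, 0.0901, 0.0215]
ee_rot: [-3.142, 0.001, 1.409]
wrist_force: [-0.4, -0.0, 0.1]
width: 0.0262
finger_force: 0.0
```

```bash
python3 pots.py; python3 top.py pics/t3.png
```

```text
r [324.3 208.5] 56 g [313.2 206.6] 54 y [322.  219.5] 58 
lens 30.72623160695373 30.86278635684427 disp 1.0035878347081824 74.39223799443215 askew -0.1848880710403904
t 4.9 z 0.021505943825562715 tcp disp -0.4277652581180204 135.50770561476128 askew 0.1045903027082602 F [-0.43551212 -0.00175036  0.10890776]
4.95 [0.55777261 0.09050077 0.02150145] 80.71789079166938 [-0.20748879 -0.24819976  0.23600894]
tcp disp -0.438219406876182 135.9547725426353
```

View pics/t3.png

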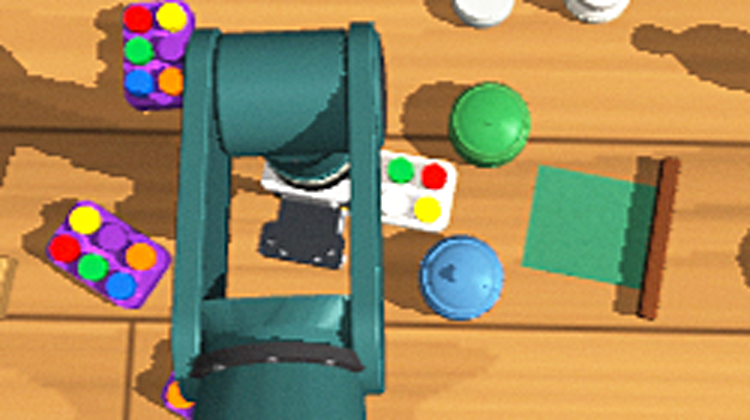

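The tray is entering the gap centred and straight, with its front end from crop (457,162) to (443,232) between the two jars. I'll keep pushing straight and watch the force.

carry_out --increments '[[184,[-7,0,0],0],[184,[-7,0,0],0],[184,[-7,0,0],0],[184,[-7,0,0],0],[184,[-7,0,0],0],[184,[-7,0,0],0],[184,[0,0,0],0]]'

```text
time: 5.7
tool_pos: [0.5509, 0.0488, 0.0215]
ee_rot: [-3.141, 0.001, 1.409]
wrist_force: [0.3, 0.1, 0.2]
width: 0.0262
finger_force: 0.0
```

```bash
python3 pots.py
```

```text
r [339.  211.2] 59 g [329.  209.3] 40 y [337.  222.3] 59 
lens 27.700193986744676 30.842044483838414 disp 0.9699837368833554 33.33051375994119 askew -0.08207055925967666
t 5.7 z 0.021470670275937236 tcp disp -0.38134465293843006 93.68088605849398 askew 0.12433570855202447 F [0.25398286 0.10974768 0.19165467]
```

carry_out --increments '[[184,[-6,0,0],0],[184,[-6,0,0],0],[184,[-6,0,0],0],[184,[-6,0,0],0],[184,[-6,0,0],0],[184,[-6,0,0],0],[184,[-6,0,0],0],[184,[-6,0,0],0]]'

```text
time: 6.55
tool_pos: [0.5433, 0.0022, 0.0215]
ee_rot: [-3.142, -0.0, 1.41]
wrist_force: [0.2, 1.3, -0.3]
width: 0.0261
finger_force: 0.8
```

carry_out --increments '[[184,[-6,0,0],0],[184,[-6,0,0],0],[184,[-6,0,0],0],[184,[-6,0,0],0],[184,[-6,0,0],0],[184,[-6,0,0],0],[184,[-6,0,0],0],[184,[0,0,0],0]]'

```text
time: 7.35
tool_pos: [0.5366, -0.0399, 0.0215]
ee_rot: [-3.142, 0.001, 1.409]
wrist_force: [-1.0, 0.2, -0.4]
width: 0.0261
finger_force: 0.0
```

```bash
python3 pots.py
```

```text
no r
no g
no y
t 7.35 z 0.02146912537285022 tcp disp -0.08286328200070761 3.8776626058316164 askew 0.1400112540131886 F [-1.01777608  0.18122325 -0.37756679]
```

carry_out --increments '[[184,[-6,0,0],0],[184,[-6,0,0],0],[184,[-6,0,0],0],[184,[-6,0,0],0],[184,[-6,0,0],0],[184,[-6,0,0],0],[184,[-6,0,0],0],[184,[-4,0,0],0]]'

```text
time: 8.2
tool_pos: [0.5293, -0.0847, 0.0215]
ee_rot: [3.142, -0.0, 1.41]
wrist_force: [-0.1, 2.7, -0.3]
width: 0.026
finger_force: 0.9
```

carry_out --increments '[[184,[-2,0,0],0],[184,[-2,0,0],0],[184,[-2,0,0],0]]'

```text
time: 8.5
tool_pos: [0.5284, -0.09, 0.0215]
ee_rot: [3.142, -0.0, 1.41]
wrist_force: [-0.7, 3.0, 0.4]
width: 0.0261
finger_force: 0.9
```

carry_out --increments '[[184,[-1.5,0,0],0],[184,[-1.5,0,0],0]]'

```text
time: 8.7
tool_pos: [0.528, -0.093, 0.0215]
ee_rot: [3.141, -0.0, 1.41]
wrist_force: [0.7, 1.4, -0.4]
width: 0.0261
finger_force: 1.0
```

```bash
python3 pots.py
```

```text
no r
no g
no y
t 8.7 z 0.021529922049623573 tcp disp 0.1276512543618389 -49.91180633158236 askew 0.19997549967116868 F [ 0.68722465  1.36813738 -0.432333  ]
```

carry_out --increments '[[184,[-1,0,0],0],[184,[-1,0,0],0]]'

```text
time: 8.95
tool_pos: [0.5277, -0.0948, 0.0215]
ee_rot: [3.141, -0.001, 1.41]
wrist_force: [1.4, 4.3, 1.2]
width: 0.0263
finger_force: 2.2
```

carry_out --increments '[[184,[-1,0,0],0],[184,[-0.7,0,0],0]]'

```text
time: 9.15
tool_pos: [0.5277, -0.0949, 0.0215]
ee_rot: [3.141, -0.004, 1.41]
wrist_force: [2.0, 8.0, 1.0]
width: 0.0261
finger_force: 3.9
```

carry_out --increments '[[184,[-0.7,0,0],0]]'

```text
time: 9.25
tool_pos: [0.5277, -0.0949, 0.0215]
ee_rot: [3.141, -0.005, 1.41]
wrist_force: [1.1, 9.4, 1.5]
width: 0.0263
finger_force: 4.6
```

The force is rising while the TCP stays put, so the tray is against the rail. I'll back off, lift and check.

carry_out --increments '[[184,[8,0,0],0],[184,[14,0,0],0],[184,[0,0,-40],0],[184,[0,0,-45],0],[184,[0,0,-45],0],[184,[45,0,-20],0],[184,[45,0,0],0],[184,[45,0,0],0]]'

```text
time: 10.05
tool_pos: [0.5531, 0.0589, 0.1732]
ee_rot: [3.138, 0.001, 1.409]
wrist_force: [-0.0, -0.4, -0.9]
width: 0.0261
finger_force: 0.0
```

carry_out --increments '[[184,[45,0,0],0],[184,[45,0,0],0],[184,[45,0,0],0],[184,[0,0,0],0]]'

```text
time: 10.45
tool_pos: [0.5735, 0.1963, 0.1707]
ee_rot: [-3.141, -0.001, 1.417]
wrist_force: [0.0, -0.4, 0.1]
width: 0.0263
finger_force: 0.0
```

```bash
python3 pots.py; python3 top.py pics/t4.png
```

```text
r [391.5 220.6] 56 g [380.4 218.6] 52 y [389.9 231.7] 61 
lens 30.49056097874163 30.628689696467703 disp 1.5860480548472966 -111.21116448743491 askew 0.49928700458134756
t 10.45 z 0.17071557343583474 tcp disp -2.178893327987011 242.90676627862084 askew 0.568881218047494 F [ 0.02384358 -0.41748994  0.06601472]
10.5 [0.57350519 0.19351227 0.17079227] 81.04979280987526 [ 0.1087065  -0.8350629  -0.03040466]
tcp disp -1.7413432248946992 240.1525904032224
```

View pics/t4.png

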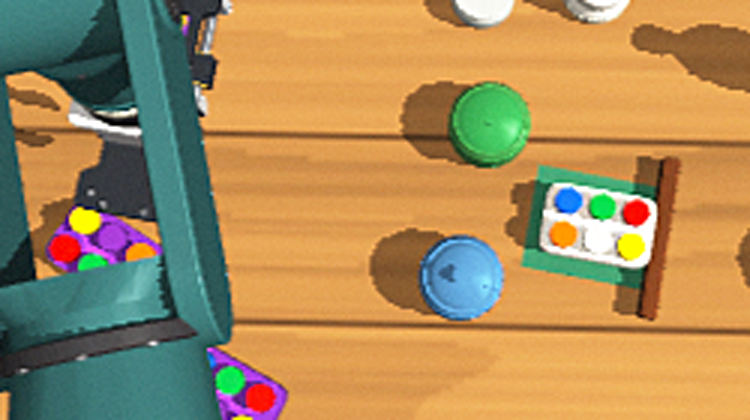

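The tray lies on the mat at about crop (598,225), square and with its far end against the rail at about x 657. The arm is clear of everything, so I'll hand the job in.

```bash
python3 -c "
from bench import robot
print(robot.close_job())"
```

```text
the job is handed in; nothing more can be done
None
```

I pushed the white tray through the gap until it stopped against the rail and handed the job in at about 10.5 s; the last picture shows it about 2 mm off the mat's centre line and about 0.5° from square, though `close_job` returned no verdict.

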